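Set the guarded trim knob

ROBOT

A 6-joint arm with a two-finger parallel gripper is mounted at the origin on a cart in front of the work surface, level with it; the furniture and walls round the work are solid. World frame = base frame: x ahead of the robot, y to its left, z up, the work surface at z = 0. Lengths are in mm, angles in degrees, forces in N, time in s.
With the tool pointing down it reaches from about 375 to 750 mm from the base axis. Payload 9 kg.
Tool frame: the origin (TCP) lies on the centre line of the jaws, within the pads' length; the fingertips stand 17 mm ahead of it and the grasp point (between the pads) lies 2 mm behind it; z points along the fingers, y is the line along which they close (so a half turn about z gives the same grasp; the last joint's range is limited). The gripper opens to 85 mm and grips with 20 to 120 N. Pads are 22 mm wide; open, the fingers measure 114 mm over their backs; the gripper's body (76 mm by 85 mm) begins 54 mm behind the grasp point. The pads swing forward as they close: fully open they stand 13 mm farther back than shut.
Start: joints at [50.609, 5.964, 5.575, 89.605, 0, 77.527], TCP at [271.633, 535.024, 248.331] pointing down, gripper open.
Joint ranges: [-171.21, 171.21], [-48.23, 106.86], [-62.78, 66.21], [-105.2, 120.99], [-86.42, 89.51], [-180, 180]. Speed limits (degrees/s): [127.2, 127.2, 147.25, 180, 180, 180].

INTERFACE

Orientations are given as [roll, pitch, yaw] about the fixed x, y, z axes, in that order (R = Rz(yaw) Ry(pitch) Rx(roll)).
In Python, from plant import bot, eyes, close_job gives the robot as it stands. The module is installed in compiled form; this text tells all that it offers.
- The arm moves only by the shell command python3 -m pendant 'ROWS' [FORCE]. ROWS is JSON, a list of rows, each a list of 7 numbers: the finger opening in m, from 0 to 0.0854, then the shift along the tool's x, y, z in m, then the turn, a rotation vector about the tool's x, y, z in degrees. In form: [[claw, x, y, z, rx, ry, rz], ...]. A call has 1 to 10 rows; each row is the pose to reach, as a shift and turn from the pose commanded when the call began, along the tool's axes at that moment; what a row does not reach only later rows make up. A row lasts 1/8 s, in which the tool goes at most 62.5 mm and 10.7 degrees, less where a joint would pass 70% of its speed; a pose out of reach is approached as far as the arm can. A call with a gripper value outside its range is refused whole. The fingers move at their own pace and stop on an object; FORCE is the grip in N (left out, the last holds). Time passes only in rows, so rows that repeat a pose let the fingers close. It gives the time, the measured TCP pose, the force, the opening and the grip force at its end, in the units of the state.
- bot.get_obs(): the state, without advancing time (a new reading comes with each control period).
- eyes.get_image(name): name is "scene" or "top" or "wrist"; returns the picture (384x512x3 uint8, red, green, blue); there is no depth.
- eyes.camera_params(name): a dict with "intrinsics" (3x3 intrinsics, pixels), "eye" and "rotation" of the camera in the world. Camera axes: x right, y down, z forward; pixel columns grow to the right and rows downward; lengths in mm; the calibration is good to about 2 mm. A picture is of the moment at which its call begins: read the wrist's pose just before it. camera_params takes no time and is no camera call; for the wrist camera it gives the pose at the moment of the call.
- close_job(): hands the job in; it is judged then, once.
The state is a dict: "clock": time; "qpos": joint angles; "joint_velocities": joint speeds; "joint_efforts": joint torques, N m; "position": TCP position; "ee_rot": TCP orientation; "force": force on the tool from outside, world axes, zero at the start; "torque": the same for the moment, N m; "grip_width": finger opening in mm; "grasp_force": force on a finger pad.
Only numpy, scipy, OpenCV 4.12 (cv2) and the standard library are available. Lean on these libraries where they do the work, as an engineer would, in place of code of your own. Each camera call takes 0.05 s, during which the arm holds its last target. There are 200 camera calls.

TASK

On the low grey control unit, flip the clear hinged hood over backwards by its side pin until it stays open by itself, then turn the knob that was under it clockwise until its white pointer line points at the long thick mark on the panel. Leave the hood open and let go; leave the small uncovered knob beside it as it is.

Things in the scene. Friction and masses are not known exactly. Their poses are not given: they have to be found in the camera images.
- trim_unit: low grey control unit, fixed, 45 mm high. Origin on the bench; x to its back, y to its left, z up; box x -75 to 60, y -100 to 100 mm. On its flat top: trim knob at x=0, y=35 mm under the clear hood; smaller bare knob at x=0, y=-68; the hood's hinge axis, parallel to y, at x=55, z=51. Of the flat ticks round the knobs, one is long and thick (14 x 5 mm), left (+y) of the trim knob.
- guard (a joint): hinge of the clear hood over the trim knob (95 mm from hinge to front, 84 wide, 49 high, 3 mm walls, about 90 g). 0 = closed; grows as the front swings up and over backwards (rotation about the unit's +y) to a stop at 2.1 rad. Let go below about 0.9 rad it falls shut, above about 1.3 rad it falls back and rests on the stop.
- guard_pin (a point): where to pinch the hood: a round bare-metal pin, 10 mm thick, 50 mm long, parallel to the hinge, out from the hood's left wall near its front. Point on its axis, 28 mm out from the wall, 22 mm before the 14 mm end collar. Hood closed: 83 mm in front of the hinge axis, 30 mm above it (36 above the panel), at unit y=105. It moves with the hood and may roll in the fingers as the hood swings.
- trim_knob (a joint): knob under the hood: black disc 40 mm across, 5 mm high, with a grip bar 40 mm long, 12 wide, 5 to 35 mm above the panel; white line on one half of the bar = pointer. 0 = pointer to the unit's front (-x), grows clockwise from above; 1.571 = pointer to the left (+y), at the long thick mark. Range 0 to 2.6 rad, friction 0.03 N m, stays where left. Pinch the bar across its width.
- bare_pointer (a point): pointer end of the smaller uncovered knob right of the hood (bar 32 mm long, 10 wide, 35 mm high), 16 mm from its axis, 20 mm above the panel; to be left as it is.

How it is judged (in metres and radians):
On the way, in this order (a step that is already met when the one before it is completed fails the run):
1. the hood is flipped over backwards (value of joint guard above 1.7 rad), for 0.2 s.
2. the trim knob's pointer is at the long mark (value of joint trim_knob between 1.361 and 1.781 rad and value of joint guard above 1.7 rad), for 0.2 s.
At the end, for the whole second after the job is handed in: The hood rests open (hinge beyond 1.7 rad), the trim knob's pointer is within 12 degrees (0.21 rad) of the long mark (1.571 rad), both are still and let go (all of step 2 and velocity of joint trim_knob between -0.1 and 0.1 rad/s and velocity of joint guard between -0.2 and 0.2 rad/s); the robot touches nothing.
It fails at once if the bare knob is turned (its pointer end moves more than 5 mm) (distance of bare_pointer from where it was at the start of the episode above 0.005 m).
It also fails if it takes over 51 s, if anything falls off the work surface, if the arm or the gripper's body presses on something with over 40 N, if the wrist force passes 120 N, or if a joint passes its speed limit or range.

## Working session

There is one attempt and no reset: what is moved stays moved. The work goes in short steps, Python scripts to look and compute and a shell command to move; the robot and the scene stay as the last step left them, time stands still between calls to the robot, and variables do not carry over. Pictures are saved under pics/ and viewed, at most 10 in all, crops included, and the job is handed in when it is done.

```bash
mkdir -p pics; python3 - <<'E'
from plant import bot,eyes
import cv2,numpy as np
o=bot.get_obs();print(o)
for n in("scene","top"):
    p=eyes.camera_params(n);print(n,p)
    cv2.imwrite(f"pics/{n}0.png",eyes.get_image(n)[:,:,::-1])
a=[cv2.imread(f"pics/{n}0.png") for n in("scene","top")]
E
```

```text
{'clock': 0.0, 'qpos': array([ 5.06092816e+01,  5.99945240e+00,  5.52699678e+00,  8.96039879e+01,
       -7.32449855e-06,  7.75267173e+01]), 'joint_velocities': array([-0.03865378,  0.10437231,  0.08269319,  0.00348947, -0.06485477,
       -0.04494625]), 'joint_efforts': array([ 1.76918566e-03, -5.56932056e+01,  5.03646076e+01,  1.69242098e-02,
       -1.80877992e-04, -4.98789650e-07]), 'position': array([271.41586828, 534.75760145, 247.51318252]), 'ee_rot': array([-1.79925359e+02, -1.65034388e-02,  1.53082554e+02]), 'force': array([-0.92697537,  0.29712922,  0.40639382]), 'torque': array([ 0.01355056, -0.06968295, -0.04749459]), 'grasp_force': 0.0, 'grip_width': 85.50342650862085}
scene {'intrinsics': array([[493.23807575,   0.        , 258.70753635],
       [  0.        , 493.23807575, 185.70497643],
       [  0.        ,   0.        ,   1.        ]]), 'eye': array([ 925.17951378, -151.01691287,  872.59434233]), 'rotation': array([-1.52576593e+02, -1.15555966e-01,  6.70519571e+01])}
top {'intrinsics': array([[464.19271164,   0.        , 256.45018744],
       [  0.        , 464.19271164, 186.62692111],
       [  0.        ,   0.        ,   1.        ]]), 'eye': array([390.47048846,  13.98494198, 924.23211675]), 'rotation': array([-169.27421895,    0.59449422,  -88.92753519])}
```

View pics/top0.png

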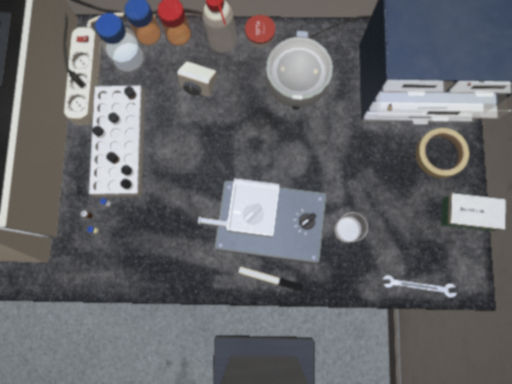

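View pics/scene0.png

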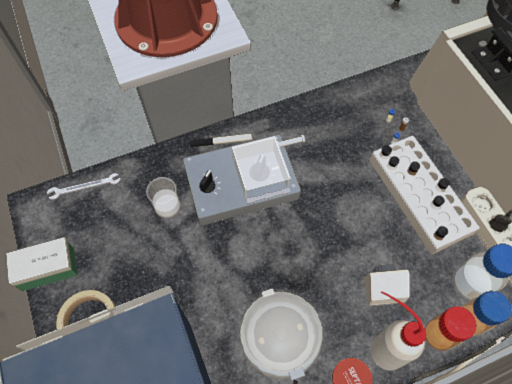

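The top view shows the unit's top with corners near (224,180), (327,191), (319,261) and (216,249). The pin runs from (228,223) to (199,220), and the bare knob is at (307,221). In the scene view the pin's end is at about (303,138). Next I measure the unit's pose.

```bash
cat > h.py <<'E'
from plant import bot,eyes
import cv2,numpy as np
from scipy.spatial.transform import Rotation as R
def cam(n):
    p=eyes.camera_params(n);return p["intrinsics"],np.array(p["eye"]),R.from_euler("xyz",p["rotation"],degrees=True).as_matrix()
def ray(c,u,v,z):
    K,e,M=c;d=M@np.linalg.inv(K)@[u,v,1];return e+d*(z-e[2])/d[2]
def proj(c,P):
    K,e,M=c;q=K@(M.T@(np.array(P)-e));return q[:2]/q[2]
E
cat > a.py <<'E'
from h import *
c=cam("top");im=cv2.imread("pics/top0.png")
hsv=cv2.cvtColor(im,cv2.COLOR_BGR2HSV)
m=((im.max(2)>85)).astype(np.uint8);m[:165]=0;m[280:]=0;m[:,:210]=0;m[:,330:]=0
m=cv2.morphologyEx(m,cv2.MORPH_OPEN,np.ones((5,5)))
k=max(cv2.findContours(m,0,2)[0],key=cv2.contourArea)
b=cv2.boxPoints(cv2.minAreaRect(k));print(b)
P=np.array([ray(c,*q,45) for q in b]);print(P.round(1))
for i in range(4):
    d=P[i]-P[i-1];print(np.linalg.norm(d).round(1),np.degrees(np.arctan2(d[1],d[0])).round(1))
print(P.mean(0))
for u,v in((199,220.5),(228,223)):print(ray(c,u,v,81))
E
python3 a.py
```

```text
[[210. 165.]
 [329. 165.]
 [329. 279.]
 [210. 279.]]
[[ 598.2  117.5   45. ]
 [ 601.9 -113.8   45. ]
 [ 384.7 -111.6   45. ]
 [ 380.6  109.3   45. ]]
217.8 2.1
231.3 -89.1
217.2 179.4
221.0 91.1
[4.91337685e+02 3.36830920e-01 4.50000000e+01]
[485.30858344 129.44543168  81.        ]
[481.66354241  76.32201087  81.        ]
```

```bash
sed -i 's/^m=((im.*$/m=((hsv[:,:,2]>95)\&(hsv[:,:,1]>25)\&(abs(hsv[:,:,0].astype(int)-110)<15)).astype(np.uint8);m[:165]=0;m[280:]=0;m[:,:210]=0;m[:,332:]=0/; s/^m=cv2.morph.*$/m=cv2.morphologyEx(m,cv2.MORPH_OPEN,np.ones((3,3)))/' a.py
cat >> a.py <<'E'
print("hand")
P=np.array([ray(c,*q,45) for q in((224,180),(327,191),(319,261),(216,249))]);print(P.round(1),P.mean(0))
o=im[160:290,180:350];cv2.imwrite("pics/c1.png",cv2.resize(o,None,fx=4,fy=4,interpolation=2))
E
python3 a.py
```

```text
[[215.06755 247.35526]
 [224.27971 178.92227]
 [326.97638 192.74683]
 [317.76422 261.1798 ]]
[[ 439.2  102.    45. ]
 [ 571.    88.8   45. ]
 [ 547.1 -109.4   45. ]
 [ 417.   -91.    45. ]]
194.2 83.4
132.5 -5.7
199.6 -96.9
131.4 171.9
[493.55725932  -2.41361589  45.        ]
[485.30858344 129.44543168  81.        ]
[481.66354241  76.32201087  81.        ]
hand
[[ 568.8   89.2   45. ]
 [ 550.5 -109.5   45. ]
 [ 417.4  -93.3   45. ]
 [ 436.1  100.1   45. ]] [493.20884854  -3.35756963  45.        ]
```

View pics/c1.png

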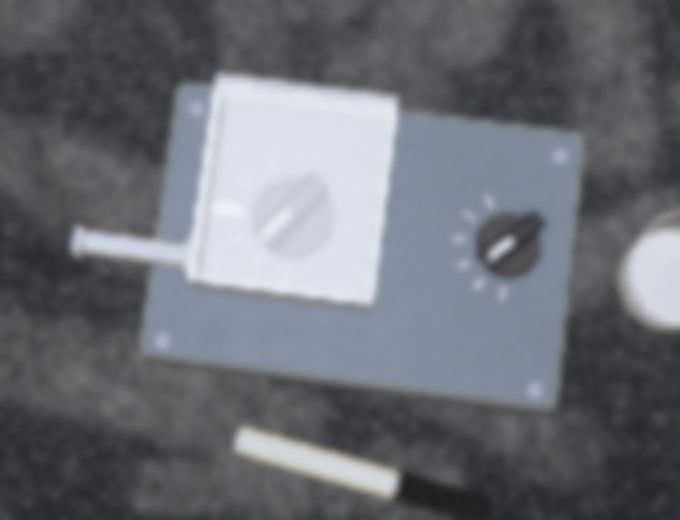

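```bash
cat >> h.py <<'E'
O=np.array([500.8,-3.7,0]);YAW=-5.4
U=R.from_euler("z",YAW,degrees=True)
def w(p): return O+U.apply(p)
def rows(pts,base=None):   # pts: (world pos, yaw) tool down
    o=bot.get_obs();p0=np.array(o["position"]);R0=R.from_euler("xyz",o["ee_rot"],degrees=True)
    if base: p0=np.array(base[0]);R0=R.from_euler("xyz",base[1],degrees=True)
    for p,y in pts:
        print(((R0.inv().apply(np.array(p)-p0))/1000).round(4),(R0.inv()*R.from_euler("xyz",[180,0,y],degrees=True)).as_rotvec(degrees=True).round(1))
E
python3 - <<'E'
from h import *
p=w([-28,105,200]);print(p)
rows([((280,400,247),153),((330,250,240),120),(p,84.6)],([271.6,535,248.3],[180,0,153.08]))
E
```

```text
[482.80563789 103.46903906 200.        ]
[-0.0686 -0.1166  0.0013] [ 0.  -0.   0.1]
[-0.1811 -0.2277  0.0083] [ 0.  -0.  33.1]
[-0.3837 -0.2891  0.0483] [ 0.  -0.  68.5]
```

```bash
python3 -m pendant '[[0.085,-0.03,-0.05,0,0,0,0],[0.085,-0.069,-0.117,0,0,0,0],[0.085,-0.1,-0.15,0,0,0,10],[0.085,-0.14,-0.19,0.004,0,0,20],[0.085,-0.181,-0.228,0.008,0,0,30],[0.085,-0.23,-0.243,0.02,0,0,40],[0.085,-0.28,-0.258,0.03,0,0,50],[0.085,-0.33,-0.273,0.04,0,0,60],[0.085,-0.384,-0.289,0.048,0,0,68.5],[0.085,-0.384,-0.289,0.048,0,0,68.5]]' && python3 -m pendant '[[0.085,0,0,0,0,0,0],[0.085,0,0,0,0,0,0]]'
python3 - <<'E'
from h import *
o=bot.get_obs();print(o["position"],o["ee_rot"],o["qpos"]);c=cam("wrist");print(c)
cv2.imwrite("pics/w1.png",eyes.get_image("wrist")[:,:,::-1])
print("pin",proj(c,w([-28,105,81])),"wall",proj(c,w([-28,77,81])),"end",proj(c,w([-28,127,81])),"knob",proj(c,w([0,35,45])))
E
```

```text
clock: 1.35
position: [484.3, 101.0, 198.6]
ee_rot: [-179.9, 0.0, 84.3]
force: [-0.4, -0.5, -0.5]
grip_width: 85.3
grasp_force: 0.0
clock: 1.6
position: [482.7, 104.4, 200.7]
ee_rot: [180.0, -0.0, 84.7]
force: [0.3, 0.0, -0.1]
grip_width: 84.9
grasp_force: 0.0
[482.67204578 104.370586   200.67329679] [ 1.79976717e+02 -1.26201048e-02  8.46968135e+01] [-3.02040706e+00 -1.30368816e+01 -1.76620113e+01  8.53511028e+01
  1.16826834e-02  9.22827844e+01]
(array([[301.5808551 ,   0.        , 257.79246895],
       [  0.        , 301.5808551 , 189.35450305],
       [  0.        ,   0.        ,   1.        ]]), array([491.13736265, 187.93710369, 326.42890495]), array([[ 0.99569146, -0.08806728, -0.02902875],
       [-0.09272019, -0.94145302, -0.32414377],
       [ 0.00121726,  0.32543873, -0.94556235]]))
pin [256.90675739 189.80090563] wall [256.89298599 219.49006882] end [256.91827499 164.9706125 ] knob [283.6065372  241.64199226]
```

View pics/w1.png

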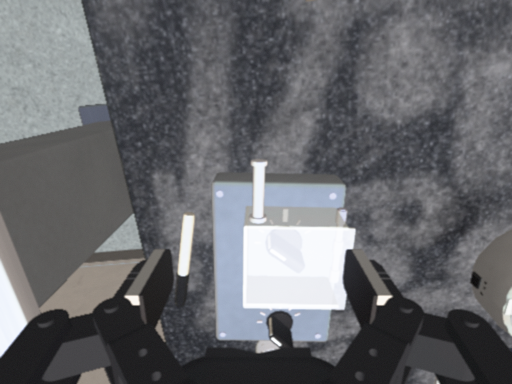

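The wrist view shows the pin from its end collar at (260,161) to the wall at (258,217), within 2 px of where I predicted it. I descend and pinch.

```bash
python3 -m pendant '[[0.085,0,0.001,0.04,0,0,0],[0.085,0,0.0015,0.08,0,0,0],[0.085,0,0.0015,0.108,0,0,0],[0.06,0,0.0015,0.121,0,0,0],[0.04,0,0.0015,0.121,0,0,0],[0.02,0,0.0015,0.121,0,0,0],[0,0,0.0015,0.121,0,0,0],[0,0,0.0015,0.121,0,0,0],[0,0,0.0015,0.121,0,0,0],[0,0,0.0015,0.121,0,0,0]]' 30; python3 -m pendant '[[0,0,0,0,0,0,0],[0,0,0,0,0,0,0],[0,0,0,0,0,0,0],[0,0,0,0,0,0,0]]'
python3 - <<'E'
from h import *
def pin(q):
    a=np.radians(19.88)+q;return np.array([55-88.26*np.cos(a),105,51+88.26*np.sin(a)])
a=pin(0)
for q in np.linspace(0,2.0,15):print(round(q,2),(pin(q)-a).round(1))
E
```

```text
clock: 2.9
position: [483.1, 103.7, 80.4]
ee_rot: [-179.8, -0.0, 84.6]
force: [-14.1, 1.7, 13.5]
grip_width: 8.3
grasp_force: 29.6
clock: 3.4
position: [483.1, 103.7, 80.4]
ee_rot: [-179.8, -0.0, 84.6]
force: [-14.2, 1.3, 13.5]
grip_width: 8.8
grasp_force: 29.6
0.0 [0. 0. 0.]
0.14 [ 5.1  0.  11.5]
0.29 [11.8  0.  22.2]
0.43 [20.   0.  31.8]
0.57 [29.4  0.  40.1]
0.71 [39.9  0.  47. ]
0.86 [51.4  0.  52.4]
1.0 [63.4  0.  56. ]
1.14 [75.9  0.  58. ]
1.29 [88.5  0.  58.1]
1.43 [100.9   0.   56.4]
1.57 [113.1   0.   53. ]
1.71 [124.6   0.   47.8]
1.86 [135.2   0.   41.1]
2.0 [144.8   0.   33. ]
```

```bash
python3 -m pendant '[[0,0,-0.001,-0.0015,0,0,0],[0,0,0.0015,-0.007,0,0,0],[0,0,0.004,-0.0125,0,0,0],[0,0,0.0075,-0.018,0,0,0],[0,0,0.011,-0.0232,0,0,0],[0,0,0.015,-0.028,0,0,0],[0,0,0.019,-0.0328,0,0,0],[0,0,0.019,-0.0328,0,0,0]]'
```

```text
clock: 4.4
position: [502.3, 101.6, 113.4]
ee_rot: [-179.8, 0.0, 84.6]
force: [-15.2, -0.8, 12.4]
grip_width: 8.9
grasp_force: 29.9
```

```bash
python3 -m pendant '[[0,0,0.0045,-0.0042,0,0,0],[0,0,0.009,-0.0083,0,0,0],[0,0,0.0145,-0.0118,0,0,0],[0,0,0.02,-0.0152,0,0,0],[0,0,0.026,-0.018,0,0,0],[0,0,0.0315,-0.0206,0,0,0],[0,0,0.0375,-0.0225,0,0,0],[0,0,0.0435,-0.0242,0,0,0],[0,0,0.0435,-0.0242,0,0,0]]'
python3 - <<'E'
from h import *
im=eyes.get_image("scene")[:,:,::-1];cv2.imwrite("pics/s2.png",cv2.resize(im[60:260,130:380],None,fx=3,fy=3))
E
```

```text
clock: 5.52
position: [547.8, 96.6, 137.8]
ee_rot: [179.9, 0.1, 84.5]
force: [-3.8, -4.6, 6.5]
grip_width: 8.8
grasp_force: 30.3
```

View pics/s2.png

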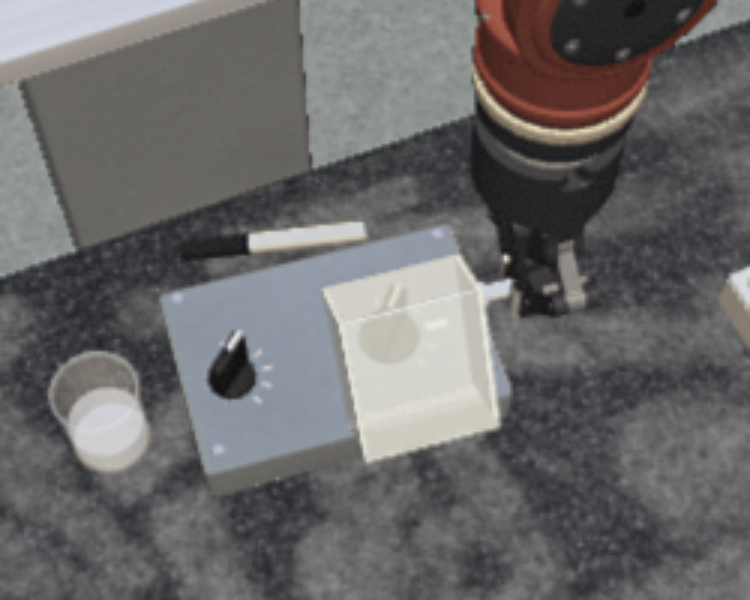

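The hood is swinging up with the pin held at about (500,290). I continue over to about 2.0 rad.

```bash
python3 -m pendant '[[0,0,0.0063,-0.0012,0,0,0],[0,0,0.0125,-0.002,0,0,0],[0,0,0.0188,-0.0022,0,0,0],[0,0,0.0251,-0.0021,0,0,0],[0,0,0.0313,-0.0014,0,0,0],[0,0,0.0375,-0.0004,0,0,0],[0,0,0.0437,0.0011,0,0,0],[0,0,0.0497,0.003,0,0,0],[0,0,0.0555,0.0054,0,0,0],[0,0,0.0612,0.0082,0,0,0]]';python3 -m pendant '[[0,0,0.0054,0.0032,0,0,0],[0,0,0.0106,0.0067,0,0,0],[0,0,0.0155,0.0107,0,0,0],[0,0,0.0192,0.014,0,0,0],[0,0,0.0192,0.014,0,0,0],[0,0,0.0192,0.014,0,0,0],[0,0,0.0192,0.014,0,0,0]]'
```

```text
clock: 6.82
position: [608.6, 90.6, 128.8]
ee_rot: [179.9, 0.1, 84.5]
force: [1.0, -3.2, 4.7]
grip_width: 8.9
grasp_force: 29.7
clock: 7.7
position: [627.6, 88.7, 114.7]
ee_rot: [179.9, 0.1, 84.5]
force: [-0.2, -5.2, 1.0]
grip_width: 8.5
grasp_force: 29.5
```

```bash
python3 -m pendant '[[0.03,0,0,0,0,0,0],[0.05,0,0,0,0,0,0],[0.05,0,0,0,0,0,0],[0.05,0,0,0,0,0,0],[0.05,0,0,-0.03,0,0,0],[0.05,0,0,-0.07,0,0,0],[0.05,0,0,-0.11,0,0,0],[0.05,0,0,-0.11,0,0,0]]'
python3 - <<'E'
from h import *
o=bot.get_obs();print(o["position"],o["ee_rot"],o["qpos"])
cv2.imwrite("pics/t3.png",cv2.resize(eyes.get_image("scene")[60:260,130:380,::-1],None,fx=3,fy=3))
rows([(w([0,35,200]),129)])
E
```

```text
clock: 8.7
position: [628.7, 89.9, 228.2]
ee_rot: [179.6, -0.0, 84.6]
force: [0.1, -0.7, 0.1]
grip_width: 49.8
grasp_force: 0.0
[628.65505826  89.85867755 228.2398077 ] [ 1.79643594e+02 -2.15610199e-02  8.45896511e+01] [-3.64588574e+00  1.15143754e+01  9.55130734e+00  8.76800311e+01
  1.05764164e-02  9.17645632e+01]
[-0.0701 -0.1178  0.0255] [  0.2   0.1 -44.4]
```

View pics/t3.png

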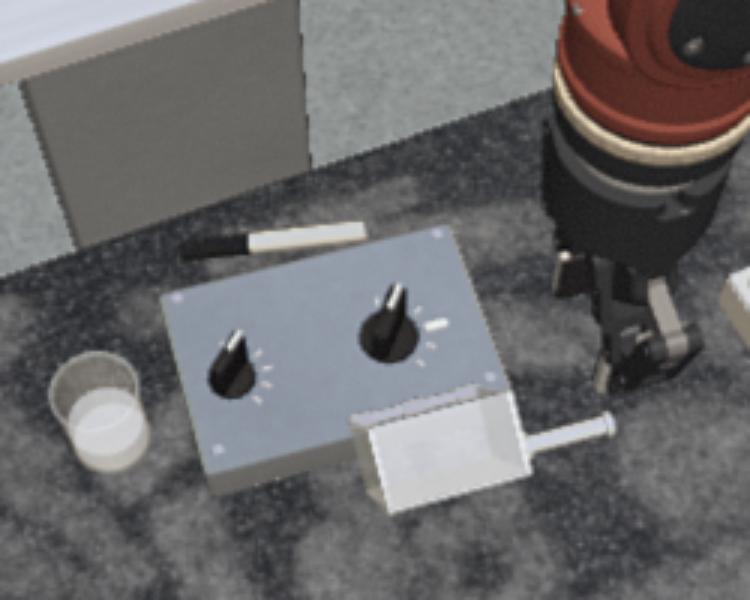

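The hood rests open on its stop. The trim knob is bare, with its pointer line at crop (397,297) and the long mark at (437,324). I move above the knob for a close look.

```bash
python3 -m pendant '[[0.05,-0.01,-0.03,0,0,0,-8],[0.05,-0.03,-0.06,0.005,0,0,-18],[0.05,-0.05,-0.09,0.01,0,0,-27],[0.05,-0.07,-0.118,0.02,0,0,-36],[0.05,-0.07,-0.118,0.025,0,0,-44.4],[0.05,-0.07,-0.118,0.025,0,0,-44.4],[0.05,-0.07,-0.118,0.025,0,0,-44.4]]'
python3 - <<'E'
from h import *
c=cam("wrist");im=eyes.get_image("wrist")[:,:,::-1].copy()
u,v=proj(c,w([0,35,80])).astype(int);print(u,v)
s=im[max(v-70,0):v+70,u-90:u+90];cv2.imwrite("pics/w4.png",cv2.resize(s,None,fx=4,fy=4));print(max(v-70,0),u-90)
g=cv2.cvtColor(im,cv2.COLOR_BGR2GRAY);m=(g>190).astype(np.uint8)
for k in cv2.findContours(m,0,1)[0]:
    if cv2.contourArea(k)>6:
        (a,b),wh,an=cv2.minAreaRect(k)
        if abs(a-u)<70 and abs(b-v)<70:
            bp=cv2.boxPoints(((a,b),wh,an))
            for z in(45,80):print(z,U.inv().apply(np.array([ray(c,*q,z) for q in bp])-O).round(1).tolist())
            print((a,b),wh)
E
```

```text
clock: 9.62
position: [502.9, 31.5, 198.7]
ee_rot: [-180.0, -0.0, 128.8]
force: [0.0, -0.1, 0.5]
grip_width: 49.9
grasp_force: 0.0
257 189
119 167
45 [[-3.6, -50.6, 45.0], [-3.6, -42.7, 45.0], [0.8, -43.1, 45.0], [0.9, -51.1, 45.0]]
80 [[-10.5, -32.3, 80.0], [-10.5, -25.4, 80.0], [-6.7, -25.8, 80.0], [-6.6, -32.7, 80.0]]
(201.50003051757812, 231.5) (4.242640495300293, 7.071067810058594)
45 [[-17.5, -47.6, 45.0], [-13.9, -44.0, 45.0], [-8.8, -50.1, 45.0], [-12.4, -53.7, 45.0]]
80 [[-22.7, -29.7, 80.0], [-19.5, -26.6, 80.0], [-15.0, -31.9, 80.0], [-18.3, -35.0, 80.0]]
(191.5, 225.5) (7.0, 5.0)
45 [[-81.0, -60.3, 45.0], [-69.3, 98.5, 45.0], [57.0, 97.7, 45.0], [62.5, -81.4, 45.0]]
80 [[-78.2, -40.8, 80.0], [-68.0, 98.2, 80.0], [42.5, 97.4, 80.0], [47.3, -59.2, 80.0]]
(238.36106872558594, 180.9735107421875) (136.31964111328125, 167.062255859375)
```

View pics/w4.png

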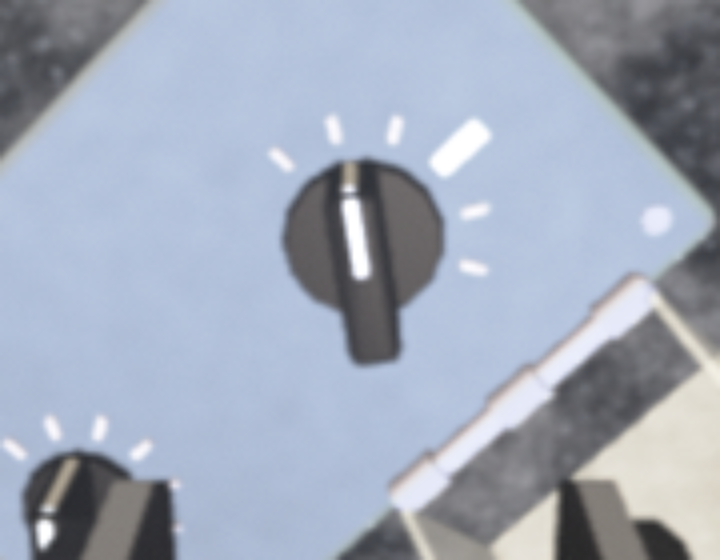

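The bar's white line runs from the knob axis at crop (362,277), which matches the prediction of (257,189) in full pixels, to (348,198). The long mark is at (460,148).

```bash
python3 - <<'E'
from h import *
c=cam("wrist")
f=lambda x,y,z:U.inv().apply(ray(c,167+x/4-.4,119+y/4-.4,z)-O)
a=f(362,277,80);b=f(348,198,80);t=np.arctan2(b[1]-a[1],a[0]-b[0]);m=f(460,148,45)
print(a,b,"theta",t,np.degrees(t),"mark",m,np.degrees(np.arctan2(m[1]-35,-m[0])))
rows([(w([0,35,70]),174.6-np.degrees(t))])
E
```

```text
[-1.37911398 35.62060891 80.        ] [-15.65973252  46.10299104  80.        ] theta 0.6332007956260792 36.27973317370014 mark [ 1.00524352 66.26882143 45.        ] 91.84133518744075
[-0.001   0.0007  0.1289] [-0.  -0.  -9.5]
```

```bash
python3 -m pendant '[[0.05,-0.001,0,0.04,0,0,-5],[0.05,-0.001,0,0.08,0,0,-9.5],[0.05,-0.001,0,0.105,0,0,-9.5],[0.05,-0.001,0,0.128,0,0,-9.5],[0.03,-0.001,0,0.128,0,0,-9.5],[0.01,-0.001,0,0.128,0,0,-9.5],[0,-0.001,0,0.128,0,0,-9.5],[0,-0.001,0,0.128,0,0,-9.5],[0,-0.001,0,0.128,0,0,-9.5],[0,-0.001,0,0.128,0,0,-9.5]]' 30; python3 -m pendant '[[0,0,0,0,0,0,0],[0,0,0,0,0,0,0]]'
```

```text
clock: 10.92
position: [504.0, 30.2, 72.3]
ee_rot: [180.0, 0.1, 138.5]
force: [-3.8, -3.1, 6.6]
grip_width: 11.4
grasp_force: 35.4
clock: 11.18
position: [504.0, 30.2, 72.3]
ee_rot: [180.0, 0.1, 138.5]
force: [-3.4, -2.7, 7.4]
grip_width: 11.1
grasp_force: 35.4
```

Gripped. I turn it 54° clockwise (+rz about the down-pointing tool z).

```bash
python3 -m pendant '[[0,0,0,0,0,0,7],[0,0,0,0,0,0,14],[0,0,0,0,0,0,21],[0,0,0,0,0,0,28],[0,0,0,0,0,0,35],[0,0,0,0,0,0,42],[0,0,0,0,0,0,49],[0,0,0,0,0,0,54],[0,0,0,0,0,0,54],[0,0,0,0,0,0,54]]'; python3 -m pendant '[[0,0,0,0,0,0,0],[0,0,0,0,0,0,0],[0.02,0,0,0,0,0,0],[0.04,0,0,0,0,0,0],[0.04,0,0,0,0,0,0],[0.04,0,0,0,0,0,0],[0.04,0,0,-0.04,0,0,0],[0.04,0,0,-0.09,0,0,0],[0.04,0,0,-0.13,0,0,0],[0.04,0,0,-0.13,0,0,0]]'
python3 - <<'E'
from h import *
c=cam("wrist");im=eyes.get_image("wrist")[:,:,::-1]
u,v=proj(c,w([0,35,80])).astype(int);print(u,v)
cv2.imwrite("pics/w5.png",cv2.resize(im[v-70:v+70,u-90:u+90],None,fx=4,fy=4))
E
```

```text
clock: 12.42
position: [502.9, 29.7, 72.2]
ee_rot: [-179.9, 0.1, 84.4]
force: [-10.3, -5.0, 11.0]
grip_width: 11.2
grasp_force: 36.1
clock: 13.68
position: [505.3, 30.2, 204.7]
ee_rot: [179.7, 0.0, 84.5]
force: [0.4, 0.0, -0.4]
grip_width: 40.5
grasp_force: 0.0
254 186
```

View pics/w5.png

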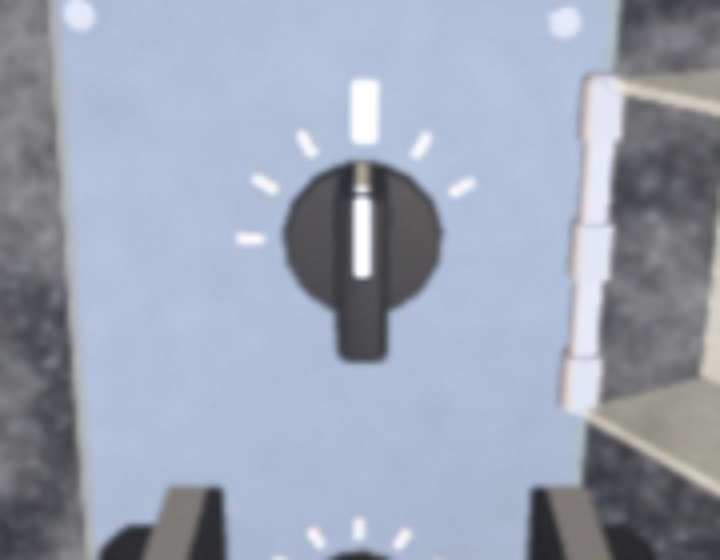

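The pointer line at (362,190–278) lines up with the long mark at (365,112). The hood is still open, and the gripper is clear of everything.

```bash
python3 -c "
from plant import close_job
print(close_job())"
```

```text
the job is handed in; nothing more can be done
None
```

The hood is open on its stop, the trim knob's pointer is at the long thick mark, the bare knob was not touched, and the job was handed in at about 14 s; no verdict came back.

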